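Start the garden watering at the control box

TASK

Start the watering at the grey control box with the closed fingertips: first switch on the wide rocker by pressing its raised half right down, then push the long bar key (the valve) fully home, and only then push the round key (the pump) fully home. Leave the small square key as it is, and do not pick up or shift the paint tin, tape measure or marker standing beside the box.

Things in the scene. Friction and masses are not known exactly. Their poses are not given: they have to be found in the camera images.
- control_box: Grey box fixed to the bench, 200 x 184 mm, 45 mm high. Origin: centre of its underside; x to its rear edge (two short black cable glands), y to its left. On top, two by two, 6 mm thick black plates 84 x 76 mm centred at x +-44, y +-40 mm carry rocker, bar key, round key and small square key, in an order that differs; all are turned like the box. Bezels round the caps end 55 mm above the bench.
- rocker_press (a point): Top face of the rocker's rear half, 22 mm from the pivot; moves with it and sinks about 7 mm. White V-shaped paddle 64 mm long (box x), 32 mm wide, pivoted at its middle 57 mm above the bench. Off: the half toward the box's rear is raised (end about 71 mm above the bench), the front half level. On: rear half level, its face 61 mm above the bench, front half raised. Push straight down.
- rocker (a joint): Tilt of the rocker, rad: 0 off (rear half raised, starts at 0 to 0.03), 0.32 fully on, at the stop (rear half pressed down level). No spring; a steady friction of 0.06 N m (about 3 N at the press point); it stays where it is left.
- bar_key_top (a point): Centre of the top of the long bar key, 54 mm long (along the box's x) and 18 mm wide; moves with the key. 69 mm above the bench when fully out, 59 mm when fully in. White plastic cap; no spring: moves against a steady friction of about 4 N and stays where it is left.
- bar_key (a joint): How far the bar key is pushed in, m: 0 out (starts at 0 to 0.002), 0.010 fully home against its stop.
- round_key_top (a point): Centre of the top of the round key, 38 mm in diameter; moves with the key. 69 mm above the bench when fully out, 59 mm when fully in. White plastic cap; no spring: moves against a steady friction of about 4 N and stays where it is left.
- round_key (a joint): How far the round key is pushed in, m: 0 out (starts at 0 to 0.002), 0.010 fully home against its stop.
- square_key_top (a point): Centre of the top of the small square key, 22 x 22 mm, to be left alone. 69 mm above the bench when fully out. White plastic cap; no spring: moves against a steady friction of about 4 N and stays where it is left.
- square_key (a joint): How far the small square key is pushed in, m: starts at 0 to 0.002 and should stay there.
- paint_tin: Small closed paint tin, 77 mm wide and 76 mm high, standing loose left of the box. Origin at its underside. To be left alone.
- tape_measure: Yellow tape measure, 38 x 82 x 64 mm high, standing loose right of the box. Origin at its underside. To be left alone.
- marker: Marker pen, 17 x 135 mm, lying loose left of the box, beyond the tin. Origin at its underside. To be left alone.

How it is judged:
On the way, in this order (a step that is already met when the one before it is completed fails the run):
1. the rocker is switched on (value of joint rocker above 0.26 rad), for 0.2 s.
2. the bar key is pushed home (value of joint bar_key above 0.008 m), for 0.2 s.
3. the round key is pushed home (value of joint round_key above 0.008 m), for 0.2 s.
At the end, for the whole second after the job is handed in: The rocker is on (over 0.26 of 0.32 rad), the bar key and the round key are both in by more than 8 of their 10 mm, the small square key has not moved by 3 mm, and the tin, tape measure and marker are within 20 mm of where they stood (value of joint rocker above 0.26 rad and value of joint each of bar_key, round_key above 0.008 m and distance of square_key_top from where it was at the start of the episode below 0.003 m and distance of each of paint_tin, tape_measure, marker from where it was at the start of the episode below 0.02 m); the robot touches nothing.
It fails at once if the bar key or the round key is pushed in while the rocker is off (value of joint rocker below 0.2 rad and value of joint any of bar_key, round_key above 0.005 m).
It fails at once if the round key is pushed in before the bar key (value of joint round_key above 0.005 m and value of joint bar_key below 0.0075 m).
It fails at once if the small square key is pushed (distance of square_key_top from where it was at the start of the episode above 0.003 m).
It fails at once if the tin, tape measure or marker is knocked, shifted or lifted (distance of any of paint_tin, tape_measure, marker from where it was at the start of the episode above 0.02 m).
It also fails if it takes over 40 s, if anything falls off the work surface, if the arm or the gripper's body presses on something with over 40 N, if the wrist force passes 120 N, or if a joint passes its speed limit or range.

ROBOT

A 6-joint arm with a two-finger parallel gripper is mounted at the origin on a cart in front of the work surface, level with it; the furniture and walls round the work are solid. World frame = base frame: x ahead of the robot, y to its left, z up, the work surface at z = 0. Lengths are in m, angles in rad, forces in N, time in s.
With the tool pointing down it reaches from about 0.375 to 0.975 m from the base axis. Payload 3.8 kg.
Tool frame: the origin (TCP) lies where the fingers leave the gripper's body, on its centre line; the fingertips stand 64 mm ahead of it and the grasp point (between the pads) lies 45 mm ahead of it (robot.pinch_z is the distance from the TCP to the grasp point, in m); z points along the fingers, y is the line along which they close (so a half turn about z gives the same grasp; the last joint's range is limited). The gripper opens to 88 mm and grips with 3 to 60 N. Pads are 18 mm wide; open, the fingers measure 123 mm over their backs; the gripper's body (75 mm by 187 mm) begins 45 mm behind the grasp point.
Start: joints at [-1.291, 0.264, 1.604, -0, 1.274, -0.037], TCP at [0.21, -0.641, 0.303] pointing down, gripper open.
Joint ranges: [-2.63, 2.63], [-0.94, 2.18], [0.31, 2.57], [-1.31, 4.45], [0, 2.66], [-2.55, 2.55]. Speed limits (rad/s): [2.57, 2.57, 3.14, 3.14, 3.14, 3.14].

INTERFACE

Orientations are given as a rotation vector (axis times angle).
In Python, from rig import robot, kinematics, capture, camera_model gives the robot as it stands. Calls block until the motion is done:
- robot.move_ptp(position, orientation): joint-space move of the TCP to a pose.
- robot.move_l(position, vel=0.15, frame=None, threshold=None): straight line of the TCP; frame=None keeps the orientation; vel is the mean speed in m/s. With threshold (N) it stops when the force on the tool has changed by that much, and returns True; else False.
- robot.move_joints(angles): joint-space move.
- robot.open_jaws() and robot.grab(f_grip=None): open the fingers fully, or close them until they stop; f_grip is the grip in N (None keeps the last).
- robot.dwell(seconds).
- kinematics.ik(position, orientation): joint angles nearest the present ones, or None.
- robot.sense(): the state.
- capture(name): name is "side" or "top"; returns the picture (480x640x3 uint8, red, green, blue); there is no depth.
- camera_model(name): a dict with "camera_matrix" (3x3 intrinsics, pixels), "T" (4x4, takes a point from camera to world coordinates). Camera axes: x right, y up, looking along -z (the intrinsics and any distortion apply to the point x, -y, -z); pixel columns grow to the right and rows downward; lengths in m; the calibration is good to about 2 mm. A picture is of the moment at which its call begins. camera_model takes no time and is no camera call.
A pose or a line that the arm cannot do raises robot.MotionError and nothing moves.
- robot.sign_off(): hands the job in; it is judged then, once.
The state is a dict: "t": time; "joint_pos": joint angles; "qd": joint speeds; "tau": joint torques, N m; "eef_pos": TCP position; "ee_rot": TCP orientation; "wrist_force": force on the tool from outside, world axes, zero at the start; "torque": the same for the moment, N m; "grip_width": finger opening in m; "grip_force": force on a finger pad.
Only numpy, scipy, OpenCV 4.12 (cv2) and the standard library are available. Lean on these libraries where they do the work, as an engineer would, in place of code of your own. Each camera call takes 0.05 s, during which the arm holds its last target. There are 200 camera calls.

## Working session

There is one attempt and no reset: what is moved stays moved. The work goes in short steps, each a Python script; the robot and the scene stay as the last script left them, time stands still between calls to the robot, and variables do not carry over. Pictures are saved under pics/ and viewed, at most 10 in all, crops included, and the job is handed in when it is done.

```bash
mkdir -p pics
python3 - <<'E'
from rig import robot, capture, camera_model
import cv2
for n in("top","side"):
    cv2.imwrite(f"pics/{n}0.png",capture(n)[:,:,::-1]); m=camera_model(n); print(n,m)
print(robot.sense()["t"],robot.sense()["ee_rot"])
E
```

```text
top {'camera_matrix': array([[450.00569065,   0.        , 319.16121509],
       [  0.        , 450.00569065, 237.49229539],
       [  0.        ,   0.        ,   1.        ]]), 'T': array([[-0.00754363,  0.9944634 , -0.10481239,  0.42975716],
       [-0.99995172, -0.00816193, -0.00547145,  0.34945488],
       [-0.00629663,  0.10476605,  0.99447696,  0.93222436],
       [ 0.        ,  0.        ,  0.        ,  1.        ]])}
side {'camera_matrix': array([[465.19756884,   0.        , 323.18281241],
       [  0.        , 465.19756884, 234.56936966],
       [  0.        ,   0.        ,   1.        ]]), 'T': array([[ 0.99139358,  0.05465025, -0.1189627 ,  0.41599681],
       [-0.13010303,  0.51234662, -0.84886638, -0.39121202],
       [ 0.01455937,  0.85703809,  0.51504732,  0.48777355],
       [ 0.        ,  0.        ,  0.        ,  1.        ]])}
0.1 [-3.10026880e+00 -4.95250554e-01  4.29275849e-04]
```

View pics/top0.png

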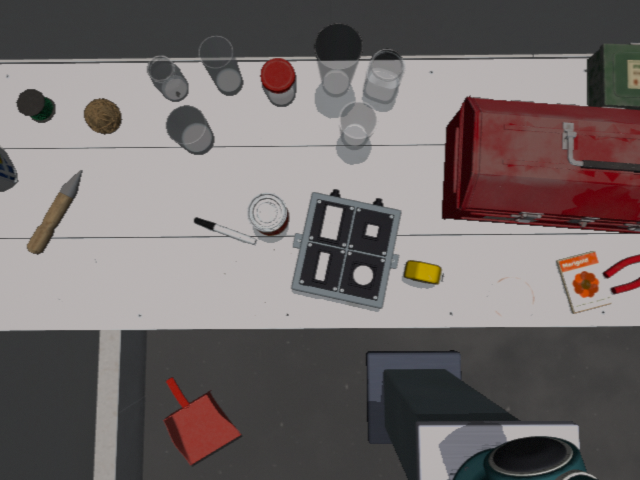

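View pics/side0.png

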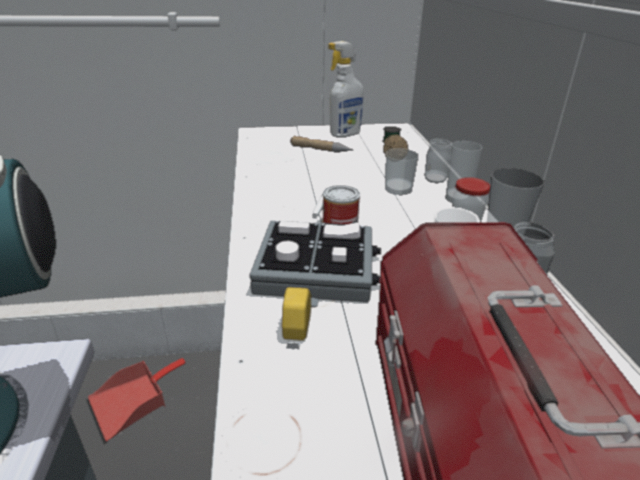

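The top view shows the box centred near (347,250), with its glands toward +x. The rocker is at (332,222), square key (372,232), bar key (321,266) and round key (363,275). The tin is at (268,215) and the tape at (423,272). Next I'll fit the box pose from the cap centroids.

```bash
cat > h.py <<'E'
import numpy as np, cv2
from scipy.optimize import least_squares
from rig import robot, kinematics, capture, camera_model
G={"rocker":(44,40),"square":(44,-40),"bar":(-44,40),"round":(-44,-40)}
def proj(n,P):
    m=camera_model(n); p=(np.asarray(P)-m["T"][:3,3])@m["T"][:3,:3]
    q=np.c_[p[:,0],-p[:,1],-p[:,2]]@m["camera_matrix"].T
    return q[:,:2]/q[:,2:]
def world(b,l):  # box pose (x,y,yaw), local points
    l=np.atleast_2d(l); c,s=np.cos(b[2]),np.sin(b[2])
    return np.c_[b[0]+c*l[:,0]-s*l[:,1], b[1]+s*l[:,0]+c*l[:,1], l[:,2]]
E
python3 - <<'E'
from h import *
seeds={"top":dict(rocker=(332,222),square=(372,232),bar=(321,266),round=(363,275)),
       "side":dict(rocker=(342,230),square=(340,255),bar=(293,228),round=(287,249))}
obs={}
for n in seeds:
    im=capture(n); mask=(im.min(2)>150).astype(np.uint8)
    k,lab,st,ce=cv2.connectedComponentsWithStats(mask,connectivity=4)
    for key,(u,v) in seeds[n].items():
        i=lab[v,u]; print(n,key,i,st[i],ce[i]); obs[n,key]=ce[i]
L=lambda ks:np.array([[*G[k],68 if k!="rocker" else 63] for k in ks])/1000.
for views in(["top"],["side"],["top","side"]):
    ks=["square","bar","round"]
    f=lambda b:np.concatenate([(proj(n,world(b,L(ks)))-np.array([obs[n,k] for k in ks])).ravel() for n in views])
    r=least_squares(f,[.45,.3,-.2]); print(views,r.x.round(4),r.fun.round(1))
b=r.x
for n in("top","side"):
    im=capture(n)[:,:,::-1].copy()
    im=cv2.resize(im,None,fx=3,fy=3,interpolation=cv2.INTER_CUBIC)
    pts=[[*G[k],69] for k in G]+[[66,40,67]]+[[sx*100,sy*92,45] for sx in(-1,1) for sy in(-1,1)]
    for p in proj(n,world(b,np.array(pts)/1000.)): cv2.circle(im,tuple(int(x) for x in p*3+1),3,(0,0,255),-1)
    c=proj(n,world(b,[[0,0,.06]]))[0]*3; x,y=int(c[0]),int(c[1])
    cv2.imwrite(f"pics/{n}1.png",im[max(0,y-240):y+240,x-300:x+300])
E
```

```text
top rocker 39 [321 206  21  33 477] [331.16352201 222.1572327 ]
top square 42 [366 225  12  12 105] [371.63809524 230.2       ]
top bar 47 [316 253  13  28 219] [321.82648402 266.08219178]
top round 53 [354 266  18  19 266] [362.61278195 274.73308271]
side rocker 10 [    0   123   480   357 52234] [299.47714133 311.73500019]
side square 29 [332 247  14   9 107] [338.75700935 251.3271028 ]
side bar 0 [     0      0    640    480 246072] [325.42029569 221.85005608]
side round 27 [276 241  22  13 229] [286.67248908 247.13973799]
['top'] [ 0.5     0.3011 -0.2172] [ 0.  -0.1 -0.1  0.   0.   0.1]
['side'] [ 0.5194  0.2862 -0.72  ] [-1.7  6.  -5.6  0.3  6.9 -6.2]
['top', 'side'] [ 0.5108  0.2948 -0.4559] [  6.8   0.7  -0.4 -12.1  -3.5  -2.7   1.1   1.6 -18.7  -0.4   3.6  -3.9]
```

View pics/top1.png

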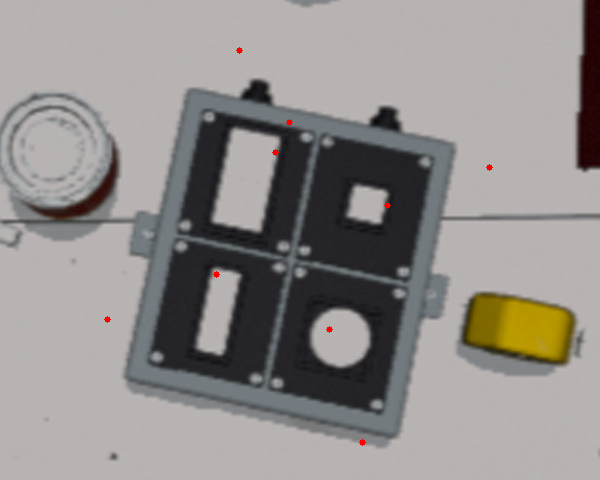

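View pics/side1.png

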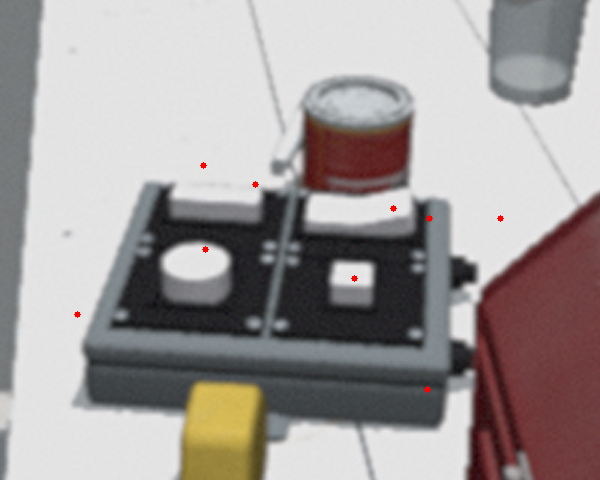

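Only the side fit failed, because its seeds merged with the background. The top-only fit has a residual of about 0.1 px. I'll check it against the side view's round and square keys, then swing in high and retracted to clear the red toolbox.

```bash
cat >> h.py <<'E'
B=[.5,.3011,-.2172]
from scipy.spatial.transform import Rotation as R
def rot(yaw): return (R.from_euler("z",yaw)*R.from_euler("x",np.pi)).as_rotvec()
def tcp(x,y,tipz): return np.r_[world(B,[x/1000,y/1000,0])[0,:2], tipz+.064]
E
python3 - <<'E'
from h import *
print(proj("side",world(B,np.array([[44,-40,69],[-44,-40,69]])/1000)), "seen ~ (338.8,251.3) (286.7,247.1)")
robot.grab()
s=robot.sense(); q=np.array(s["joint_pos"])
a=-1.25; o=rot(s["ee_rot"][0]*0+ -0.3)
from math import *
# retract and lift at the present azimuth, keeping the orientation
p=np.array([.43*cos(-1.25),.43*sin(-1.25),.45]); robot.move_l(p,vel=.25)
q=np.array(robot.sense()["joint_pos"]); q1=q.copy(); q1[0]=0.5; robot.move_joints(q1)
s=robot.sense(); print(s["t"],s["eef_pos"],s["ee_rot"],s["joint_pos"],s["grip_width"])
for y in(0,pi): print(kinematics.ik(tcp(66,40,.12),rot(B[2]+y)))
E
```

```text
[[339.64991058 248.11562269]
 [287.38663513 245.02816174]] seen ~ (338.8,251.3) (286.7,247.1)
5.2917 [0.36545308 0.22729866 0.44899648] [-1.53092717e+00 -2.74285759e+00  1.96473863e-03] [ 4.98728726e-01 -2.68511585e-01  1.87248948e+00 -3.18561691e-04
  1.53889307e+00 -5.38988286e-02] 0.0004514814685621805
[ 4.79352540e-01  3.27333669e-01  1.75085552e+00 -4.44089210e-16
  1.06340346e+00  2.26734887e+00]
[ 0.47935254  0.32733367  1.75085552  0.          1.06340346 -0.87424379]
```

```bash
cat >> h.py <<'E'
def press(x,y,z,thr=20):
    hit=robot.move_l(tcp(x,y,z),vel=.025,threshold=thr); robot.dwell(.3)
    s=robot.sense(); print("hit",hit,"t",s["t"],"tip",(s["eef_pos"]-np.r_[0,0,.064]).round(4),"F",np.round(s["wrist_force"],1))
    robot.move_l(tcp(x,y,.10),vel=.12)
E
python3 - <<'E'
from h import *
robot.move_ptp(tcp(66,40,.12),rot(B[2]+np.pi)); robot.move_l(tcp(66,40,.08),vel=.1)
press(66,40,.056)
robot.move_l(tcp(66,40,.25),vel=.2); 
q=np.array(robot.sense()["joint_pos"]); q[0]-=.6; robot.move_joints(q)
print(robot.sense()["t"])
im=[]
for n,(u,v) in dict(top=(345,250),side=(317,250)).items():
    im.append(cv2.resize(capture(n)[v-60:v+60,u-75:u+75,::-1],(600,480),interpolation=cv2.INTER_CUBIC)[:,:])
cv2.imwrite("pics/r2.png",cv2.resize(np.hstack(im),(800,320)))
E
```

```text
hit True t 8.2333 tip [0.5742 0.3262 0.0614] F [-0.7 -0.4  5.6]
11.0583
```

View pics/r2.png

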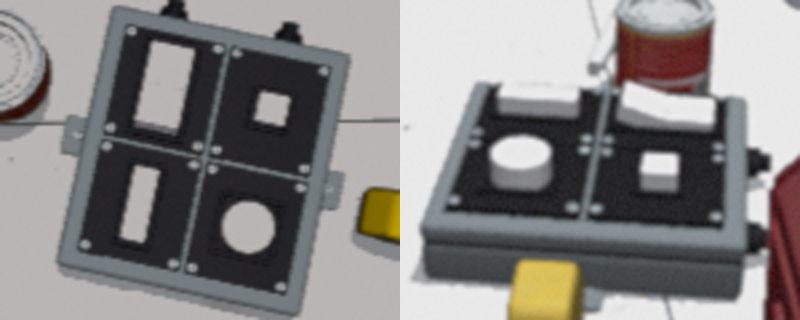

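In the side crop the rocker's front half is now raised and its rear half level, and the tip stopped at z = 0.0614, so the rocker is on. Next are the bar key and then the round key.

Run:
```python
from h import *
robot.move_ptp(tcp(-44,40,.12),rot(B[2]+np.pi)); robot.move_l(tcp(-44,40,.08),vel=.1)
press(-44,40,.054,25)
s=robot.sense(); print(s["eef_pos"],tcp(-44,40,.1))
```

```text
hit True t 14.55 tip [0.4658 0.3498 0.0593] F [-2.3 -1.5  5.8]
[0.46564445 0.34964175 0.16388386] [0.46565365 0.34964202 0.164     ]
```

Tip stopped at 0.0593, so the bar key is home (it is 59 mm high when fully in).

Run:
```python
from h import *
robot.move_l(tcp(-44,-40,.10),vel=.12); robot.move_l(tcp(-44,-40,.08),vel=.1)
press(-44,-40,.054,25)
robot.move_l(tcp(-44,-40,.25),vel=.2)
q=np.array(robot.sense()["joint_pos"]); q[0]-=.6; robot.move_joints(q)
im=[]
for n,(u,v) in dict(top=(345,250),side=(317,250)).items():
    im.append(cv2.resize(capture(n)[v-60:v+60,u-75:u+75,::-1],(400,320),interpolation=cv2.INTER_CUBIC))
cv2.imwrite("pics/r3.png",np.hstack(im)); print(robot.sense()["t"])
```

```text
hit True t 17.35 tip [0.4487 0.2717 0.0593] F [-1.4 -2.1  7.2]
20.025
```

View pics/r3.png

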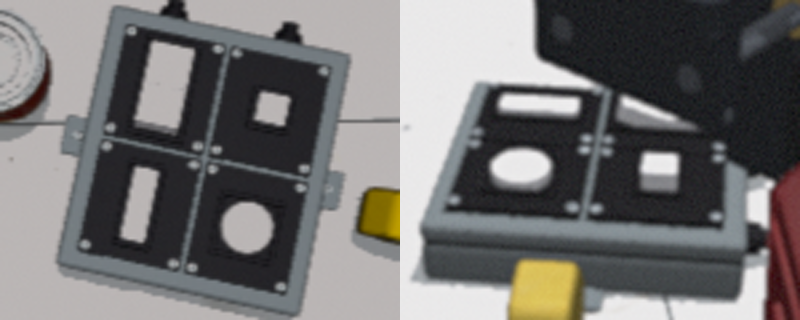

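The bar and round keys are both sunk, the rocker is still on, the square key stands proud, and the tin and tape have not moved.

```bash
python3 -c "
from rig import robot
print(robot.sign_off())"
```

```text
the job is handed in; nothing more can be done
None
```

I switched the rocker on, then pushed the bar key and after it the round key fully home. The job was handed in about 20 s into the 40 s limit; the square key, tin and tape look untouched in the last pictures, the marker was out of frame, and no verdict came back.

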